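# Gauge the two bearing blocks and reject the undersized one

### The job

Check the two aluminium bearing blocks with the green-handled pin gauge: first bring its nose down onto the small bore so that it touches and is seen not to go in, then put it all the way down into the large bore and leave it standing there, with that block still in its place. Then set the small-bored block flat, bore upward, in the red reject tray.

Things in the scene. Friction and masses are not known exactly. Their poses are not given: they have to be found in the camera images.
- gauge: Pin gauge, about 90 g, upright in a fixed blue holder (64 x 64 x 34 mm) at the start, lifts straight out. Origin: tip of the pin; z up to the handle. Steel pin 16 mm wide, 28 mm long, its lowest 8 mm a cone down to 8 mm wide; collar 32 mm wide from 28 to 34 mm above the tip; round green handle 26 mm wide from 34 to 94 mm (grip at about 66). Fully in a hole, the collar rests on the face round it.
- block_large: Good aluminium bearing block, 50 x 50 mm and 34 mm high, with an upright bore 24 mm wide in its middle that takes the gauge. Origin at the centre of its underside, z up, x and y square to its sides; the mouth of the bore is 34 mm above the origin and it is open below, down to the bench. About 180 g, loose on the bench.
- block_small: Undersized aluminium bearing block, alike but with a bore only 10 mm wide, which only the first 2 mm of the gauge's nose enter. 50 x 50 mm, 34 mm high, origin at the centre of its underside, z up, x and y square to its sides; mouth of the bore 34 mm above the origin. About 180 g, loose on the bench.
- tray: Red open reject tray, 160 x 160 mm outside, 25 mm high, walls and floor 5 mm thick, fixed. Origin at the centre of its underside, z up; its inner floor is 5 mm above the origin.
Things that resemble listed ones, but are neither listed nor needed, are in the scene too. Leave any purple look-alike of the block_large alone.

How it is judged:
By the outcome, as a careful person would: the job done as asked, in the order asked, and still so for the second after the job is handed in, with the robot touching nothing.
It also fails if it takes over 58 s, if anything falls off the work surface, if the arm or the gripper's body presses on something with over 40 N, if the wrist force passes 120 N, or if a joint passes its speed limit or range.

### The arm

A 6-joint arm with a two-finger parallel gripper is mounted at the origin on the work surface. World frame = base frame: x ahead of the robot, y to its left, z up, the work surface at z = 0. Lengths are in m, angles in degrees, forces in N, time in s.
With the tool pointing down it reaches from about 0.425 to 0.925 m from the base axis. Payload 12.5 kg.
Tool frame: the origin (TCP) lies where the fingers leave the gripper's body, on its centre line; the fingertips stand 73 mm ahead of it and the grasp point (between the pads) lies 54 mm ahead of it; z points along the fingers, y is the line along which they close (so a half turn about z gives the same grasp; the last joint's range is limited). The gripper opens to 85 mm and grips with 20 to 120 N. Pads are 22 mm wide; open, the fingers measure 114 mm over their backs; the gripper's body (76 mm by 85 mm) begins 54 mm behind the grasp point. The pads swing forward as they close: fully open they stand 13 mm farther back than shut.
Start: joints at [58.293, 28.126, 89.318, -0, 62.55, -6.05], TCP at [0.271, 0.563, 0.304] pointing down, gripper open.
Joint ranges: [-177.58, 177.58], [-47.91, 125.51], [2.72, 160], [-65.01, 245.01], [3.68, 167.84], [-153.87, 153.87]. Speed limits (degrees/s): [127.2, 127.2, 159.86, 180, 180, 180].

### API

Orientations are given as a 3x3 rotation matrix whose columns are the frame's x, y, z axes.
In Python, from rig import bot gives the robot as it stands. The module is installed in compiled form; this text tells all that it offers.
- The arm moves only by the tool jog_arm, never from a script. Its argument "plan" is a list of rows, each a list of 2 entries, a list of its own where there are three numbers: the shift along the tool's x, y, z in cm, then the turn about the tool's z in degrees. In form: [[[dx, dy, dz], roll], ...]. A call has 1 to 12 rows; each row shifts and turns the commanded pose from where the row before left it, along the tool's axes as they then stand; what a row does not reach is not made up. A row lasts 1/8 s, in which the tool goes at most 62.5 mm and 10.7 degrees, less where a joint would pass 70% of its speed; a pose out of reach is approached as far as the arm can. A call with a gripper value outside its range is refused whole. "grip" is the opening, from 0 (shut) to 1 (fully open), set as the call begins (left out, the last holds). The fingers move at their own pace and stop on an object; "newtons" is the grip in N (left out, the last holds). Time passes only in rows, so rows that do not move let the fingers close. It gives the time, the measured TCP pose, the force, the opening and the grip force at its end, in the units of the state.
- bot.observe(): the state, without advancing time (a new reading comes with each control period).
- bot.read_camera(name): name is "scene" or "top" or "wrist"; returns the picture (400x640x3 uint8, red, green, blue); there is no depth.
- bot.camera_model(name): a dict with "fx", "fy", "cx", "cy" (pixels), "rvec" (rotation vector, rad) and "tvec" (3), from world to camera coordinates, as OpenCV has them. Camera axes: x right, y down, z forward; pixel columns grow to the right and rows downward; lengths in m; the calibration is good to about 2 mm. A picture is of the moment at which its call begins: read the wrist's pose just before it. camera_model takes no time and is no camera call; for the wrist camera it gives the pose at the moment of the call.
- bot.hand_in(): hands the job in; it is judged then, once.
The state is a dict: "t": time; "qpos": joint angles; "qvel": joint speeds; "joint_torque": joint torques, N m; "tcp_pos": TCP position; "orientation": TCP orientation; "wrist_force": force on the tool from outside, world axes, zero at the start; "moment": the same for the moment, N m; "finger_gap": finger opening in m; "grasp_force": force on a finger pad.
Only numpy, scipy, OpenCV 4.12 (cv2) and the standard library are available. Lean on these libraries where they do the work, as an engineer would, in place of code of your own. Each camera call takes 0.05 s, during which the arm holds its last target. There are 200 camera calls.

## Working session

There is one attempt and no reset: what is moved stays moved. The work goes in short steps, Python scripts to look and compute and a tool call to move; the robot and the scene stay as the last step left them, time stands still between calls to the robot, and variables do not carry over. Pictures are saved under pics/ and viewed, at most 10 in all, crops included, and the job is handed in when it is done.

Besides the shell and the picture viewer there is one more tool, called after "Request:" by a JSON object that holds its "name" and its "arguments". jog_arm: Moves the arm, as the interface text tells. Its arguments: {"type":"object","properties":{"plan":{"type":"array","items":{"type":"array"}},"grip":{"type":"number"},"newtons":{"type":"number"}},"required":["plan"]}

```bash
mkdir -p pics
cat > h.py <<'E'
import numpy as np, cv2
from rig import bot
def cam(n):
    m=bot.camera_model(n); K=np.array([[m["fx"],0,m["cx"]],[0,m["fy"],m["cy"]],[0,0,1.]])
    return K,np.array(m["rvec"],float).ravel(),np.array(m["tvec"],float).ravel()
def back(n,px,z,c=None):
    K,r,t=c or cam(n); R=cv2.Rodrigues(r)[0]; o=-R.T@t
    d=R.T@np.linalg.inv(K)@np.array([px[0],px[1],1.]); return o+d*(z-o[2])/d[2]
def proj(n,P,c=None):
    K,r,t=c or cam(n); return cv2.projectPoints(np.array(P,float).reshape(-1,1,3),r,t,K,None)[0].reshape(-1,2)
def snap(n,f):
    im=bot.read_camera(n); cv2.imwrite("pics/"+f,im[:,:,::-1]); return im
E
python3 - <<'E'
from h import *
for n in("top","scene"): 
    snap(n,n+"1.png"); K,r,t=cam(n);print(n,K[0,0],-cv2.Rodrigues(r)[0].T@t)
s=bot.observe();print(s["t"],s["tcp_pos"],s["orientation"],s["finger_gap"])
E
```

```text
top 425.9381477243095 [ 0.49166315 -0.02691953  0.98223501]
scene 508.32505018609055 [1.16000164 0.68703058 0.86836895]
0.1 [0.27051661 0.56329039 0.30337771] [[-9.01414668e-01  4.32956455e-01 -5.51360190e-04]
 [ 4.32956787e-01  9.01414273e-01 -8.53817126e-04]
 [ 1.27338309e-04 -1.00835842e-03 -9.99999483e-01]] 0.08546657256981216
```

View pics/top1.png

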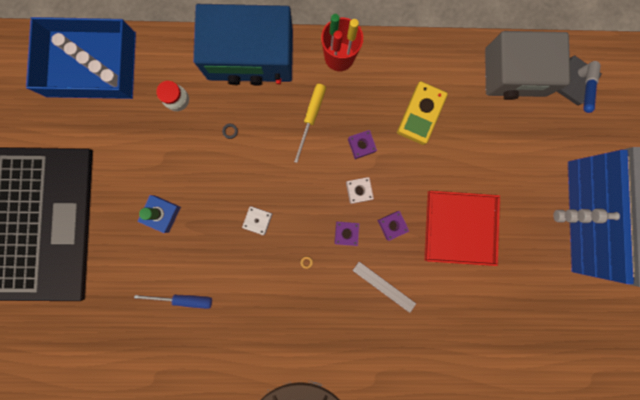

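View pics/scene1.png

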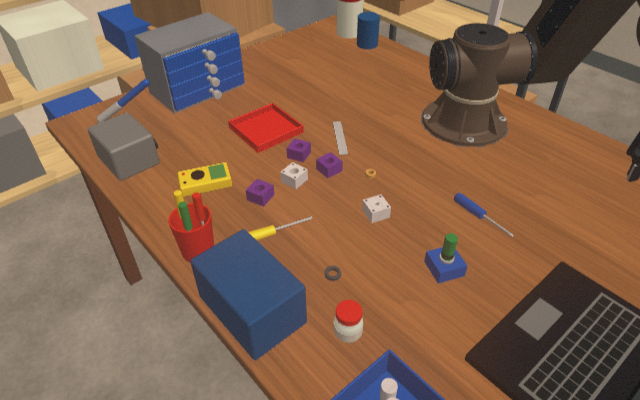

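Candidates in the top view are:
- **Gauge:** green handle at (152,213), in the blue holder. The green pen in the cup at (335,25) and the blue screwdriver at (190,301) are not it.
- **Small-bored block:** white, at (257,221).
- **Large-bored block:** white, at (360,190). The purple look-alikes are at (362,144), (347,234) and (393,225).
- **Tray:** red, at (462,228).

I'll check these choices in an enlarged crop.

Run:
```python
from h import *
im=cv2.imread("pics/top1.png")
f=lambda x,y:cv2.resize(im[y:y+50,x:x+66],None,fx=6,fy=6,interpolation=cv2.INTER_CUBIC)
a=[f(127,188),f(227,196),f(327,165),f(330,205)]
cv2.imwrite("pics/crop1.png",np.vstack([np.hstack(a[:2]),np.hstack(a[2:])]))
# aluminium top faces
for n,roi in(("small",(235,200,45,42)),("large",(340,172,40,36))):
    x,y,w,h=roi; c=im[y:y+h,x:x+w].astype(int)
    m=((c.min(2)>130)).astype(np.uint8); cs=max(cv2.findContours(m,0,2)[0],key=cv2.contourArea)+np.array([x,y])
    (cx,cy),s,a=cv2.minAreaRect(cs); b=cv2.boxPoints(((cx,cy),s,a))
    W=[back("top",p,.034)[:2].round(4) for p in b]; print(n,(cx,cy),s,a,back("top",(cx,cy),.034),W,[np.linalg.norm(W[i]-W[i-1]).round(4) for i in range(4)],[np.degrees(np.arctan2(*(W[i]-W[i-1])[::-1])).round(1) for i in range(4)])
for p in((427,192),(498,194),(496,264),(426,262)):print("tray",back("top",p,.025))
```

```text
small (256.3292541503906, 220.23385620117188) (22.742708206176758, 22.853647232055664) 19.440034866333008 [0.48185239 0.10081413 0.034     ] [array([0.4661, 0.1324]), array([0.5138, 0.1169]), array([0.4976, 0.0691]), array([0.45  , 0.0849])] [np.float64(0.0502), np.float64(0.0502), np.float64(0.0505), np.float64(0.0502)] [np.float64(71.3), np.float64(-18.0), np.float64(-108.7), np.float64(161.6)]
large (359.576904296875, 189.88461303710938) (22.357236862182617, 22.749469757080078) 78.69007110595703 [ 0.55191487 -0.12757557  0.034     ] [array([ 0.5711, -0.0976]), array([ 0.5818, -0.1476]), array([ 0.5328, -0.1575]), array([ 0.5222, -0.1077])] [np.float64(0.0499), np.float64(0.0511), np.float64(0.05), np.float64(0.0509)] [np.float64(11.7), np.float64(-77.9), np.float64(-168.6), np.float64(102.0)]
tray [ 0.54960183 -0.28148282  0.025     ]
tray [ 0.5470614  -0.44362706  0.025     ]
tray [ 0.38988133 -0.4357121   0.025     ]
tray [ 0.39294007 -0.27795446  0.025     ]
```

View pics/crop1.png

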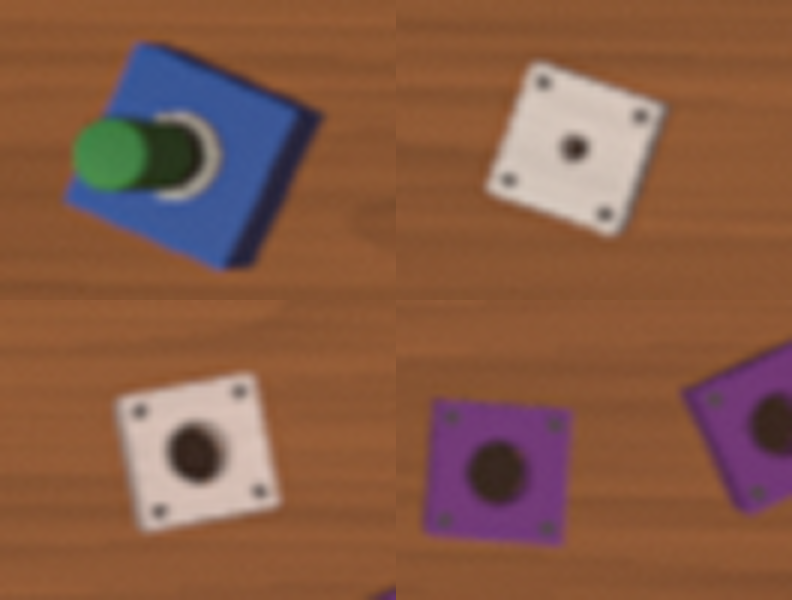

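The crop confirms the choices. The gauge handle top is at crop (110,155) and its collar at (176,154). The small block's bore is at (574,148), the large block's at (197,453), and the look-alikes are purple.

```bash
cat >> h.py <<'E'
def to(p,head=None):
    s=bot.observe(); R=np.array(s["orientation"]); d=(np.array(p)-s["tcp_pos"])*100
    h=np.degrees(np.arctan2(R[1,1],R[0,1])); print("t %.2f"%s["t"],"tcp",np.round(s["tcp_pos"],4),"head %.1f"%h,"need cm (tool):",np.round(R.T@d,2),"roll",None if head is None else round(-(head-h),1),"F",np.round(s["wrist_force"],1),"gap %.4f"%s["finger_gap"])
E
python3 - <<'E'
from h import *
print(back("top",(144.9,213.4),.1),back("top",(155.9,213.2),.04))
g=(back("top",(144.9,213.4),.1)+back("top",(155.9,213.2),.04))/2
to([g[0],g[1],.25],71.5)
E
```

```text
[0.49399197 0.31958265 0.1       ] [0.49485483 0.31932541 0.04      ]
t 0.10 tcp [0.2705 0.5633 0.3034] head 64.3 need cm (tool): [-30.74 -12.28   5.35] roll -7.2 F [-0.8  0.2  0.9] gap 0.0855
```

Request:
{"name": "jog_arm", "arguments": {"plan": [[[-3.84,-1.535,0.66],0],[[-3.84,-1.535,0.66],0],[[-3.84,-1.535,0.66],0],[[-3.84,-1.535,0.66],0],[[-3.84,-1.535,0.66],0],[[-3.84,-1.535,0.66],0],[[-3.84,-1.535,0.66],0],[[-3.84,-1.535,0.66],0],[[0,0,0],-7.2],[[0,0,0],0],[[0,0,0],0]], "grip": 1, "newtons": 40}}

```text
t: 1.48
tcp_pos: [0.4941, 0.32, 0.2511]
orientation: [[-0.948, 0.318, -0.0], [0.318, 0.948, 0.0], [0.0, -0.0, -1.0]]
wrist_force: [0.6, -0.1, -0.1]
finger_gap: 0.0853
grasp_force: 0.0
```

Run:
```python
from h import *
to([.4944,.3195,.126],71.5)
c=cam("wrist"); snap("wrist","w1.png"); print(proj("wrist",[[.4944,.3195,.1],[.4944,.3195,.04]],c))
```

```text
t 1.48 tcp [0.4941 0.32   0.2511] head 71.4 need cm (tool): [-0.05 -0.03 12.51] roll -0.1 F [ 0.6 -0.1 -0.1] gap 0.0853
[[309.06189091 209.73182427]
 [309.40696727 189.41227288]]
```

View pics/w1.png

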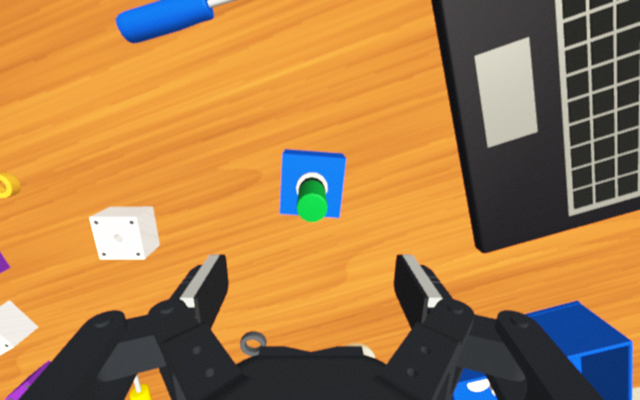

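The gauge handle top is at (312,207) and the collar at (311.5,188), within 3 px of prediction. There is clear room for the fingers.

Run:
```python
from h import *
a=back("wrist",(312,207),.1);b=back("wrist",(311.5,188),.04);print(a,b)
g=(a+b)/2; g=(g+np.array([.4944,.3195,.07]))/2; to([g[0],g[1],.126])
```

```text
[0.49292248 0.32259186 0.1       ] [0.493666   0.32206423 0.04      ]
t 1.52 tcp [0.494  0.3201 0.2511] head 71.5 need cm (tool): [ 0.04  0.07 12.51] roll None F [ 0.6 -0.8 -0.3] gap 0.0854
```

Request:
{"name": "jog_arm", "arguments": {"plan": [[[0.04,0.07,3],0],[[0,0,3],0],[[0,0,3],0],[[0,0,2],0],[[0,0,1.5],0],[[0,0,0],0],[[0,0,0],0]]}}

```text
t: 2.4
tcp_pos: [0.4944, 0.3207, 0.1268]
orientation: [[-0.949, 0.317, 0.001], [0.317, 0.949, 0.001], [-0.001, 0.001, -1.0]]
wrist_force: [0.3, -0.3, 0.5]
finger_gap: 0.0852
grasp_force: 0.0
```

Request:
{"name": "jog_arm", "arguments": {"plan": [[[0,0,0],0],[[0,0,0],0],[[0,0,0],0],[[0,0,0],0],[[0,0,0],0],[[0,0,0],0],[[0,0,0],0],[[0,0,0],0]], "grip": 0, "newtons": 40}}

```text
t: 3.4
tcp_pos: [0.4943, 0.3205, 0.1264]
orientation: [[-0.949, 0.317, 0.0], [0.317, 0.949, 0.0], [-0.0, 0.0, -1.0]]
wrist_force: [0.1, -0.4, 4.9]
finger_gap: 0.0251
grasp_force: 39.0
```

Request:
{"name": "jog_arm", "arguments": {"plan": [[[0,0,-1],0],[[0,0,-2],0],[[0,0,-2],0],[[0,0,-2.5],0],[[0,0,0],0],[[0,0,0],0]]}}

```text
t: 4.15
tcp_pos: [0.4939, 0.3203, 0.2006]
orientation: [[-0.949, 0.317, -0.001], [0.317, 0.949, -0.0], [0.0, -0.0, -1.0]]
wrist_force: [-0.9, 0.0, -2.5]
finger_gap: 0.025
grasp_force: 39.3
```

Run:
```python
from h import *
im=snap("top","top2.png")
# displacement gauge->bores in the top view applied to TCP
g=np.array([.4944,.3195]);s=bot.observe();print(s["grasp_force"])
sb=back("top",(256.2,220.2),.034)[:2]; sb=(sb+np.array([.4819,.1008]))/2; print(sb)
to([*(sb-g+np.array([.4943,.3205])),.1904],71.5)
```

```text
39.31462347507477
[0.48191191 0.10095031]
t 4.20 tcp [0.4939 0.3203 0.2003] head 71.5 need cm (tool): [ -5.77 -21.09   1.  ] roll 0.0 F [ 0.6  0.7 -1. ] gap 0.0250
```

Request:
{"name": "jog_arm", "arguments": {"plan": [[[-0.72,-2.64,0],0],[[-0.72,-2.64,0],0],[[-0.72,-2.64,0],0],[[-0.72,-2.64,0],0],[[-0.72,-2.64,0],0],[[-0.72,-2.64,0],0],[[-0.72,-2.64,0],0],[[-0.73,-2.61,0],0],[[0,0,0],0],[[0,0,0],0],[[0,0,0],0]]}}

```text
t: 5.58
tcp_pos: [0.4821, 0.1028, 0.2008]
orientation: [[-0.949, 0.316, -0.0], [0.316, 0.949, 0.0], [0.0, -0.0, -1.0]]
wrist_force: [-0.3, 0.5, -0.9]
finger_gap: 0.0251
grasp_force: 39.5
```

Run:
```python
from h import *
to([.4818,.1020,.1604])
a=snap("wrist","w2.png");b=snap("scene","s2.png"); c=cam("scene")
p=proj("scene",[[.4819,.101,.034],[.4818,.1015,.08]],c);print(p)
x,y=p[0].astype(int)
f=lambda i,x,y:cv2.resize(np.ascontiguousarray(i[y-100:y,x-65:x+65]) if 0 else i[y:y+75,x:x+100],None,fx=5.0,fy=5.0,interpolation=cv2.INTER_CUBIC)
cv2.imwrite("pics/c2.png",np.hstack([cv2.resize(a,(400,250)),cv2.resize(f(b,x-50,y-55),(400,300))[:250]])[:,:,::-1])
cv2.imwrite("pics/c2.png",np.vstack([f(b,x-50,y-55)[:, :],cv2.resize(a,(500,220))])[:,:,::-1])
```

```text
t 5.58 tcp [0.4821 0.1028 0.2008] head 71.6 need cm (tool): [ 0.   -0.09  4.04] roll None F [-0.3  0.5 -0.9] gap 0.0251
[[376.18720022 203.6938316 ]
 [377.64278183 189.40734222]]
```

View pics/c2.png

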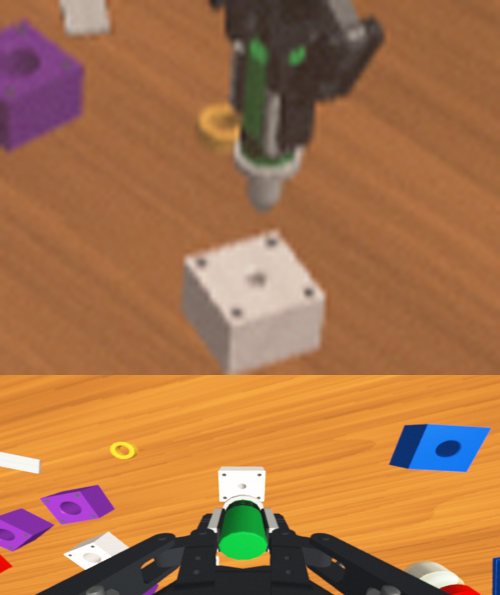

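The gauge hangs upright in the fingers. Its nose is at crop (263,210), straight above the small bore at (258,279).

Request:
{"name": "jog_arm", "arguments": {"plan": [[[0,-0.08,1.5],0],[[0,0,1.5],0],[[0,0,1.0],0],[[0,0,0.3],0],[[0,0,0],0],[[0,0,0],0]]}}

```text
t: 6.42
tcp_pos: [0.482, 0.1014, 0.1584]
orientation: [[-0.949, 0.317, 0.001], [0.317, 0.949, 0.0], [-0.001, 0.0, -1.0]]
wrist_force: [-0.6, 0.4, -1.4]
finger_gap: 0.0251
grasp_force: 39.5
```

Request:
{"name": "jog_arm", "arguments": {"plan": [[[0,0,0.1],0],[[0,0,0.1],0],[[0,0,0.1],0],[[0,0,0],0]]}}

```text
t: 6.92
tcp_pos: [0.4819, 0.1014, 0.1551]
orientation: [[-0.949, 0.317, -0.0], [0.317, 0.949, 0.0], [0.0, 0.0, -1.0]]
wrist_force: [-0.1, -0.5, -1.2]
finger_gap: 0.0249
grasp_force: 39.5
```

Request:
{"name": "jog_arm", "arguments": {"plan": [[[0,0,0.1],0],[[0,0,0.1],0],[[0,0,0],0]]}}

```text
t: 7.3
tcp_pos: [0.4819, 0.1014, 0.153]
orientation: [[-0.949, 0.317, -0.0], [0.317, 0.949, 0.0], [0.0, 0.0, -1.0]]
wrist_force: [0.2, 1.3, -1.3]
finger_gap: 0.0253
grasp_force: 39.5
```

Request:
{"name": "jog_arm", "arguments": {"plan": [[[0,0,0.1],0],[[0,0,0],0],[[0,0,0],0]]}}

```text
t: 7.68
tcp_pos: [0.482, 0.1014, 0.1521]
orientation: [[-0.949, 0.317, 0.0], [0.317, 0.949, 0.0], [-0.0, 0.0, -1.0]]
wrist_force: [0.7, -0.2, -0.9]
finger_gap: 0.0252
grasp_force: 39.5
```

Request:
{"name": "jog_arm", "arguments": {"plan": [[[0,0,0.1],0],[[0,0,0],0],[[0,0,0],0]]}}

```text
t: 8.05
tcp_pos: [0.482, 0.1014, 0.1514]
orientation: [[-0.949, 0.317, 0.001], [0.317, 0.949, 0.0], [-0.001, 0.0, -1.0]]
wrist_force: [-0.2, -0.9, 4.7]
finger_gap: 0.0251
grasp_force: 40.3
```

Request:
{"name": "jog_arm", "arguments": {"plan": [[[0,0,0.05],0],[[0,0,0],0],[[0,0,0],0]]}}

```text
t: 8.43
tcp_pos: [0.4821, 0.1014, 0.1512]
orientation: [[-0.949, 0.317, 0.001], [0.317, 0.949, 0.0], [-0.001, 0.0, -1.0]]
wrist_force: [-1.5, -1.6, 10.8]
finger_gap: 0.0247
grasp_force: 40.6
```

The force rose to about 11 N with the tip near z = 0.031, about 3 mm below the block face, where the nose should stop. I'll confirm by eye.

Run:
```python
from h import *
b=snap("scene","s3.png"); im=cv2.resize(b[130:240,310:450],None,fx=5,fy=5,interpolation=cv2.INTER_CUBIC); cv2.imwrite("pics/c3.png",im[:,:,::-1])
lb=(back("top",(359.5,190),.034)[:2]+np.array([.5519,-.1276]))/2; print(lb)
to([*(lb-np.array([.4944,.3195])+np.array([.4943,.3205])),.1912])
```

```text
[ 0.55177718 -0.12750224]
t 8.47 tcp [0.4821 0.1014 0.1513] head 71.5 need cm (tool): [-13.82 -19.41  -3.99] roll None F [-1.3 -1.6 10.1] gap 0.0250
```

View pics/c3.png

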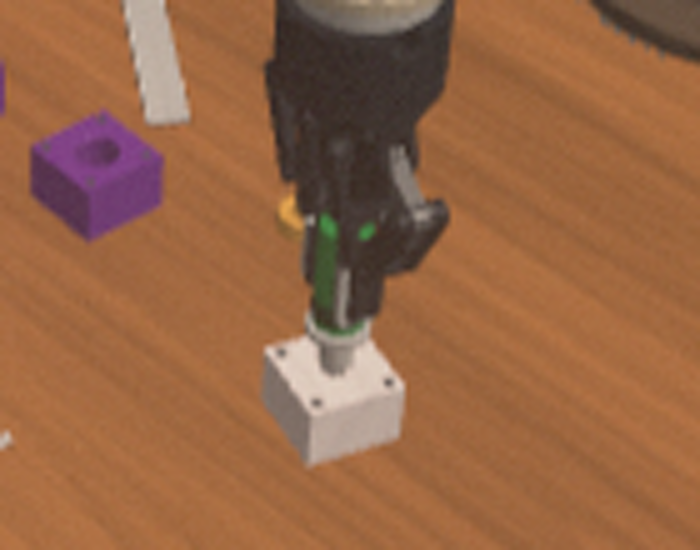

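The nose stands in the small bore's mouth at crop (336,372). The pin and collar are still proud of the block face, so it doesn't go in. I'll lift it and go to the large bore.

Request:
{"name": "jog_arm", "arguments": {"plan": [[[0,0,-0.5],0],[[0,0,-1.5],0],[[0,0,-2],0],[[-1.73,-2.43,0],0],[[-1.73,-2.43,0],0],[[-1.73,-2.43,0],0],[[-1.73,-2.43,0],0],[[-1.73,-2.43,0],0],[[-1.73,-2.43,0],0],[[-1.73,-2.42,0],0],[[-1.73,-2.42,0],0]]}}

```text
t: 9.85
tcp_pos: [0.5519, -0.1276, 0.1915]
orientation: [[-0.949, 0.317, 0.0], [0.317, 0.949, -0.0], [-0.0, 0.0, -1.0]]
wrist_force: [-1.0, 0.7, -1.4]
finger_gap: 0.0253
grasp_force: 39.6
```

Request:
{"name": "jog_arm", "arguments": {"plan": [[[0,0,0],0],[[0,0,0],0],[[0,0,0],0]]}}

```text
t: 10.22
tcp_pos: [0.5515, -0.1258, 0.1909]
orientation: [[-0.949, 0.316, -0.0], [0.316, 0.949, 0.0], [0.0, 0.0, -1.0]]
wrist_force: [-0.7, 0.8, -0.6]
finger_gap: 0.0252
grasp_force: 39.6
```

Run:
```python
from h import *
to([.5517,-.1265,.1904-.04])
b=snap("scene","s4.png");a=snap("wrist","w4.png"); x,y=proj("scene",[.552,-.127,.034])[0].astype(int); print(x,y,proj("scene",[[.552,-.127,.034],[.5517,-.1270,.0704]]))
im=cv2.resize(b[y-60:y+30,x-60:x+60],None,fx=5,fy=5,interpolation=cv2.INTER_CUBIC); cv2.imwrite("pics/c4.png",im[:,:,::-1])
```

```text
t 10.22 tcp [ 0.5515 -0.1258  0.1909] head 71.6 need cm (tool): [-0.04 -0.06  4.05] roll None F [-0.7  0.8 -0.6] gap 0.0252
293 170 [[293.64293224 170.77358567]
 [293.11088968 159.62904053]]
```

View pics/c4.png

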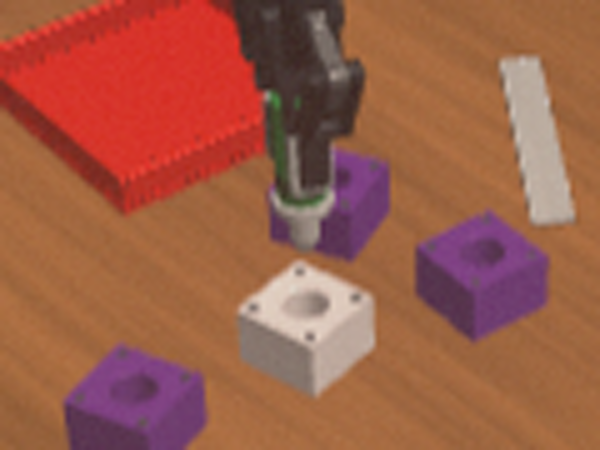

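The nose at crop (305,246) hangs straight above the large bore at (307,304) of the unpainted block. Lowering.

Request:
{"name": "jog_arm", "arguments": {"plan": [[[-0.03,-0.06,1],0],[[0,0,1],0],[[0,0,1],0],[[0,0,0.7],0],[[0,0,0.5],0],[[0,0,0],0]]}}

```text
t: 11.08
tcp_pos: [0.5517, -0.1273, 0.1482]
orientation: [[-0.949, 0.317, -0.001], [0.317, 0.949, 0.0], [0.001, 0.0, -1.0]]
wrist_force: [-0.3, -0.2, -0.9]
finger_gap: 0.0255
grasp_force: 39.6
```

Request:
{"name": "jog_arm", "arguments": {"plan": [[[0,0,0.5],0],[[0,0,0.5],0],[[0,0,0.5],0],[[0,0,0.5],0],[[0,0,0.4],0],[[0,0,0],0],[[0,0,0],0]]}}

```text
t: 11.95
tcp_pos: [0.5521, -0.1274, 0.126]
orientation: [[-0.949, 0.317, 0.002], [0.317, 0.949, -0.001], [-0.002, 0.0, -1.0]]
wrist_force: [-3.4, 0.6, 17.8]
finger_gap: 0.0248
grasp_force: 41.4
```

Contact came at TCP z = 0.126, where the collar should rest on the face (tip at 6 mm). I'll ease off and release.

Request:
{"name": "jog_arm", "arguments": {"plan": [[[0,0,-0.05],0],[[0,0,0],0]]}}

```text
t: 12.2
tcp_pos: [0.5521, -0.1274, 0.126]
orientation: [[-0.949, 0.317, 0.001], [0.317, 0.949, -0.0], [-0.002, 0.0, -1.0]]
wrist_force: [-2.1, 0.5, 12.7]
finger_gap: 0.0249
grasp_force: 40.5
```

Request:
{"name": "jog_arm", "arguments": {"plan": [[[0,0,0],0],[[0,0,0],0],[[0,0,0],0],[[0,0,0],0],[[0,0,0],0],[[0,0,-1],0],[[0,0,-2],0],[[0,0,-3],0],[[0,0,-4],0],[[0,0,-2],0],[[0,0,0],0],[[0,0,0],0]], "grip": 1}}

```text
t: 13.7
tcp_pos: [0.5515, -0.1272, 0.2445]
orientation: [[-0.949, 0.317, -0.001], [0.317, 0.949, 0.0], [0.001, 0.0, -1.0]]
wrist_force: [0.4, 1.1, -1.1]
finger_gap: 0.0852
grasp_force: 0.0
```

Run:
```python
from h import *
to([.4819,.1012,.246],71.5)
b=snap("scene","s5.png");a=snap("top","t5.png")
f=lambda i,x,y,w,h:cv2.resize(i[y:y+h,x:x+w],None,fx=5,fy=5,interpolation=cv2.INTER_CUBIC)
cv2.imwrite("pics/c5.png",np.hstack([f(b,250,110,80,100),f(b,336,160,80,100)])[:,:,::-1])
```

```text
t 13.70 tcp [ 0.5515 -0.1272  0.2445] head 71.5 need cm (tool): [13.83 19.46 -0.14] roll 0.0 F [ 0.4  1.1 -1.1] gap 0.0852
```

View pics/c5.png

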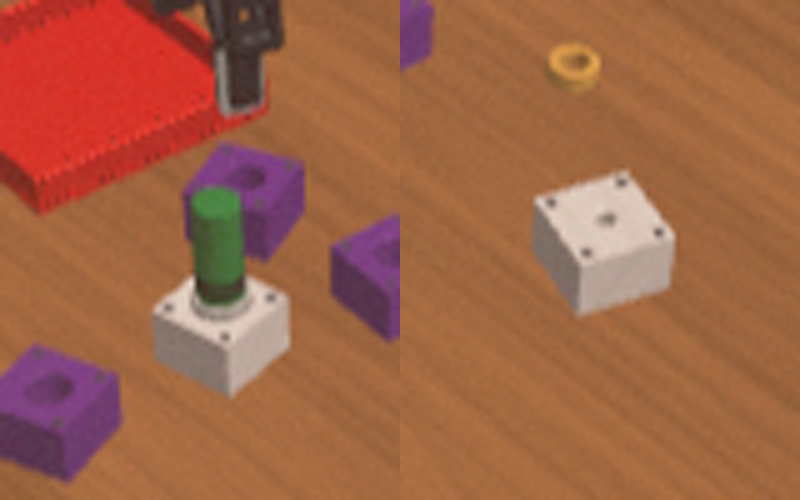

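The gauge stands seated at crop (218,250), its collar on the face, with the block in place. The small block sits undisturbed with its bore at (607,218). Next I'll fetch it.

Request:
{"name": "jog_arm", "arguments": {"plan": [[[1.73,2.43,0],0],[[1.73,2.43,0],0],[[1.73,2.43,0],0],[[1.73,2.43,0],0],[[1.73,2.43,0],0],[[1.73,2.43,0],0],[[1.73,2.43,0],0],[[1.73,2.43,0],0],[[0,0,2],0],[[0,0,3],0],[[0,0,3],0],[[0,0,3],0]]}}

```text
t: 15.3
tcp_pos: [0.4818, 0.1009, 0.1335]
orientation: [[-0.949, 0.317, -0.001], [0.317, 0.949, 0.0], [0.001, -0.0, -1.0]]
wrist_force: [0.5, 0.7, -0.7]
finger_gap: 0.0857
grasp_force: 0.0
```

Request:
{"name": "jog_arm", "arguments": {"plan": [[[0,0,2],0],[[0,0,2],0],[[0,0,1.5],0],[[0,0,0.5],0],[[0,0,0],0],[[0,0,0],0]]}}

```text
t: 16.05
tcp_pos: [0.4823, 0.101, 0.0756]
orientation: [[-0.949, 0.317, 0.001], [0.317, 0.949, 0.0], [-0.001, 0.0, -1.0]]
wrist_force: [0.5, -0.8, 0.1]
finger_gap: 0.0854
grasp_force: 0.0
```

Request:
{"name": "jog_arm", "arguments": {"plan": [[[0,0,0.1],0],[[0,0,0],0],[[0,0,0],0],[[0,0,0],0],[[0,0,0],0],[[0,0,0],0]], "grip": 0, "newtons": 50}}

```text
t: 16.8
tcp_pos: [0.4821, 0.1009, 0.0745]
orientation: [[-0.949, 0.317, 0.001], [0.317, 0.949, 0.0], [-0.001, 0.0, -1.0]]
wrist_force: [-0.7, -0.9, 5.3]
finger_gap: 0.0493
grasp_force: 52.3
```

Request:
{"name": "jog_arm", "arguments": {"plan": [[[0,0,-1],0],[[0,0,-2],0],[[0,0,-3],0],[[0,0,-3],0],[[0,0,-3],0],[[0,0,0],0],[[0,0,0],0]]}}

```text
t: 17.68
tcp_pos: [0.4817, 0.1009, 0.1937]
orientation: [[-0.949, 0.317, -0.001], [0.317, 0.949, 0.0], [0.0, -0.0, -1.0]]
wrist_force: [-0.2, 0.7, -1.9]
finger_gap: 0.0496
grasp_force: 52.3
```

Run:
```python
from h import *
s=bot.observe(); to([.47,-.36,s["tcp_pos"][2]])
```

```text
t 17.68 tcp [0.4817 0.1009 0.1937] head 71.5 need cm (tool): [-13.48 -44.09  -0.  ] roll None F [-0.2  0.7 -1.9] gap 0.0496
```

Request:
{"name": "jog_arm", "arguments": {"plan": [[[-1.12,-3.67,-0.2],0],[[-1.12,-3.67,-0.2],0],[[-1.12,-3.67,-0.2],0],[[-1.12,-3.67,0],0],[[-1.12,-3.67,0],0],[[-1.12,-3.67,0],0],[[-1.12,-3.67,0],0],[[-1.12,-3.67,0],0],[[-1.12,-3.67,0],0],[[-1.12,-3.67,0],0],[[-1.12,-3.67,0],0],[[-1.16,-3.72,0],0]]}}

```text
t: 19.18
tcp_pos: [0.4698, -0.361, 0.1983]
orientation: [[-0.949, 0.317, -0.002], [0.317, 0.949, 0.002], [0.002, 0.001, -1.0]]
wrist_force: [0.6, 0.0, -1.9]
finger_gap: 0.0497
grasp_force: 52.4
```

Request:
{"name": "jog_arm", "arguments": {"plan": [[[0,0,0],0],[[0,0,2],0],[[0,0,3],0],[[0,0,3],0],[[0,0,1.5],0],[[0,0,0.8],0],[[0,0,0],0],[[0,0,0],0]]}}

```text
t: 20.18
tcp_pos: [0.4706, -0.3601, 0.0978]
orientation: [[-0.949, 0.317, 0.001], [0.317, 0.949, -0.001], [-0.001, -0.0, -1.0]]
wrist_force: [-0.7, -0.4, -2.4]
finger_gap: 0.0489
grasp_force: 52.5
```

Request:
{"name": "jog_arm", "arguments": {"plan": [[[0,0,0.8],0],[[0,0,0.6],0],[[0,0,0.2],0],[[0,0,0.1],0],[[0,0,0],0],[[0,0,0],0]]}}

```text
t: 20.92
tcp_pos: [0.4704, -0.36, 0.0802]
orientation: [[-0.949, 0.317, 0.0], [0.317, 0.949, -0.0], [-0.0, -0.0, -1.0]]
wrist_force: [0.1, -0.6, -1.9]
finger_gap: 0.0489
grasp_force: 52.5
```

Request:
{"name": "jog_arm", "arguments": {"plan": [[[0,0,0.1],0],[[0,0,0],0],[[0,0,0],0]]}}

```text
t: 21.3
tcp_pos: [0.4704, -0.36, 0.0796]
orientation: [[-0.949, 0.317, 0.0], [0.317, 0.949, -0.0], [-0.001, -0.0, -1.0]]
wrist_force: [-1.4, 1.2, 5.9]
finger_gap: 0.0495
grasp_force: 53.3
```

The block touched the floor at z = 0.0796, as expected. Releasing and rising.

Request:
{"name": "jog_arm", "arguments": {"plan": [[[0,0,0],0],[[0,0,0],0],[[0,0,0],0],[[0,0,0],0],[[0,0,-1],0],[[0,0,-2],0],[[0,0,-4],0],[[0,0,-5],0],[[0,0,-5],0],[[0,0,-3],0],[[0,0,0],0],[[0,0,0],0]], "grip": 0.85}}

```text
t: 22.8
tcp_pos: [0.4701, -0.3597, 0.2788]
orientation: [[-0.949, 0.317, -0.0], [0.317, 0.949, 0.0], [0.001, 0.0, -1.0]]
wrist_force: [0.2, -0.2, -0.4]
finger_gap: 0.0722
grasp_force: 0.0
```

Run:
```python
from h import *
to([.47,-.36,.2]); b=snap("scene","s6.png"); a=snap("wrist","w6.png")
f=lambda i,x,y,w,h:cv2.resize(i[y:y+h,x:x+w],None,fx=4,fy=4,interpolation=cv2.INTER_CUBIC)
cv2.imwrite("pics/c6.png",np.vstack([f(b,210,80,150,85),cv2.resize(a,(600,240))])[:,:,::-1])
```

```text
t 22.80 tcp [ 0.4701 -0.3597  0.2788] head 71.5 need cm (tool): [-0.01 -0.03  7.88] roll None F [ 0.2 -0.2 -0.4] gap 0.0722
```

View pics/c6.png

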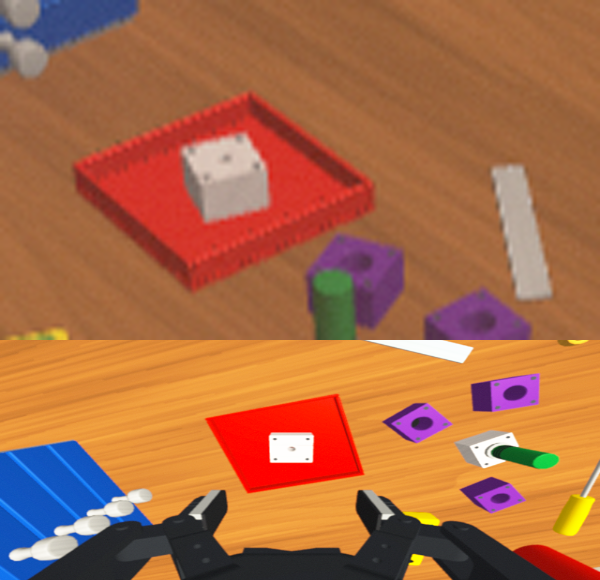

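The small block lies flat in the tray with its bore up, at crop (226,160). The gauge still stands in the large block at (520,455), and the gripper is clear of everything.

```bash
python3 -c "
from rig import bot
print(bot.hand_in())"
```

```text
the job is handed in; nothing more can be done
None
```

The gauge was stopped at the small bore and now stands fully seated in the large block, which is still in place; the small-bored block lies flat, bore up, in the red tray, and the job was handed in at about 23 s (no verdict returned).

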